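# Slide the matching carrier plate onto the stack

## Robot

A 7-joint arm with a two-finger parallel gripper is mounted at the origin on a cart in front of the work surface, level with it; the furniture and walls round the work are solid. World frame = base frame: x ahead of the robot, y to its left, z up, the work surface at z = 0. Lengths are in m, angles in degrees, forces in N, time in s.
With the tool pointing down it reaches from about 0.425 to 0.875 m from the base axis. Payload 4.7 kg.
Tool frame: the origin (TCP) lies on the centre line of the jaws, within the pads' length; the fingertips stand 11 mm ahead of it and the grasp point (between the pads) lies 8 mm behind it (finger_overhang is the x of the fingertips in the tool frame, in m); x points along the fingers, z is the direction in which the jaws open and shut, and the axes are right-handed (so a half turn about x gives the same grasp; the last joint's range is limited). The gripper opens to 87 mm and grips with 3 to 60 N. Pads are 19 mm wide; open, the fingers measure 117 mm over their backs; the gripper's body (75 mm by 190 mm) begins 51 mm behind the grasp point.
Start: joints at [-65.884, 18.392, -4.016, 83.108, 1.295, 78.541, -3.26], TCP at [0.257, 0.597, 0.234] pointing down, gripper open.
Joint ranges: [-163.93, 163.93], [-17.29, 119.83], [-79.2, 71.16], [3.27, 140.29], [-89.18, 269.18], [5.43, 117.66], [-154.24, 154.24]. Speed limits (degrees/s): [147.25, 147.25, 180, 180, 180, 180, 180].

## Interface

Orientations are given as [roll, pitch, yaw] about the fixed x, y, z axes, in that order (R = Rz(yaw) Ry(pitch) Rx(roll)).
In Python, from cell import get_obs, read_camera, sign_off, cut_out, finger_overhang gives the robot as it stands.
- The arm moves only by the tool servo_tool, never from a script. Its argument "rows" is one flat list of numbers, 5 for each row, row after row: the shift along the world's x, y, z in mm, then the turn about the world's z in degrees, then the closure, from 0 (fully open) to 1 (shut). A call has 1 to 10 rows; each row is the pose to reach, as a shift and turn from the pose commanded when the call began; what a row does not reach only later rows make up. A row lasts 1/12 s, in which the tool goes at most 41.7 mm and 7.16 degrees, less where a joint would pass 70% of its speed; a pose out of reach is approached as far as the arm can. A call with a gripper value outside its range is refused whole. The fingers move at their own pace and stop on an object; "force" is the grip in N (left out, the last holds). Time passes only in rows, so rows that repeat a pose let the fingers close. It gives the time, the measured TCP pose, the force and the opening at its end, in the units of the state.
- get_obs(): the state, without advancing time (a new reading comes with each control period).
- read_camera(name): name is "side" or "top"; returns a dict with "frame" (420x560x3 uint8, blue, green, red), "range_z" (420x560 float32, m along the optical axis (not along the pixel's ray), 0 where there is no reading), "intrinsics" (3x3 intrinsics, pixels), "k1" (the pictures are not rectified: a ray, as slopes to the right and down, at radius r is drawn at 1 + k1 r^2 times it, then the intrinsics apply), "cam_to_world" (4x4, takes a point from camera to world coordinates). Camera axes: x right, y down, z forward; pixel columns grow to the right and rows downward; lengths in m; the calibration is good to about 2 mm. A picture is of the moment at which its call begins.
- sign_off(): hands the job in, once; it reports no verdict.
Trained networks look in a picture, given as the dict that the camera call returned (one of the last four; its "shot" number tells which), for a name from the list of things; names that differ only in an ending like _2 or _b are one class to them, and where a whole thing is asked for, a point or a joint stands for the part that bears it (a point fixed in the world has none). Each returns a list of dicts, best first, with "score" (0 to 1); they miss things now and then, are a little off and sometimes report something else, mostly with a low value. They report only what shows in the picture. A call takes as long as a camera call. They do not tell look-alikes from the thing itself.
- cut_out(name, picture): "pixels" (420x560 bool, what is visible of it) and "extent" ([centre column, centre row, width, height] in pixels, round what is visible of it).
The state is a dict: "time_s": time; "qpos": joint angles; "joint_velocities": joint speeds; "effort": joint torques, N m; "tool_pos": TCP position; "tool_rot": TCP orientation; "force": force on the tool from outside, world axes, zero at the start; "wrist_torque": the same for the moment, N m; "grip_width": finger opening in m.
Only numpy, scipy, OpenCV 4.12 (cv2) and the standard library are available. Lean on these libraries where they do the work, as an engineer would, in place of code of your own. Each camera call takes 0.05 s, during which the arm holds its last target.

## Task

Two loose carrier plates lie on the ledges either side of the stacking station. Slide the one whose cut corner matches the stack, without lifting it off or tipping it up, across onto the stack until its skirt drops over the plate below all round and it sits level and fully home. The stack stands a little off the station's centre, so feel for it. Leave the other plate on its ledge and do not disturb the things round about.

Things in the scene. Friction and masses are not known exactly. Their poses are not given: they have to be found in the camera images.
- station: Fixed stacking station: dark base board 195 x 450 x 12 mm (x, y, z) with a stack of two clamped aluminium plates in its middle and a grey ledge at each side (+y, -y). Origin: centre of its underside, on the bench; x away from the robot at yaw 0 (yaw varies up to 0.2 rad), z up. Stack top and both ledges are level, 60 mm above the bench. Ledges: x -97.5 to 97.5, |y| 58 to 225 mm.
- middle (a point): Point on the station's z axis, 60 mm above the bench, at the level of stack top and ledges; axes as the station's. The stack was clamped there by hand: the centre of its top is up to 6 mm off this point along x and up to 4 mm along y, and turned up to 0.05 rad, which this point does not show: find it by touch or by eye.
- slot (a point): Point 50 mm to +y of the middle point, same height and axes. The stack's raised top block, which the skirt must go round, is 128 x 88 mm (x, y) and 10 mm high, its near left corner (-x, +y) cut at 45 degrees. Between it and each ledge is a slot about 14 mm wide (10 to 18, as the stack stands off centre); this point lies in the +y slot. Beyond its +x and -x sides is open space.
- plate_match: Loose aluminium plate 140 x 100 x 28 mm (x, y, z), about 0.35 kg, cut corner (26 mm along each edge, 45 degrees) at -x, +y, as in the stack. Starts on either ledge, yaw within 0.22 rad of the station's. Origin: centre of its underside, 60 mm above the bench on a ledge, 52 mm when home. Upright sides 18 mm high, then a raised block 128 x 88 mm with a flat top. Too wide to grasp across.
- plate_skirt (a point): Same point and axes as plate_match's origin: centre of the skirt's lower edge. The skirt runs round the plate, 8 mm deep, 4 mm walls, inside 132 x 92 mm, corner cut to match: 2 mm play each way round the stack's top block. A side of the skirt that is past the block's edge drops (the plate then leans that way); its inner face bears on the block and stops the plate, and squares it.
- plate_other: Same kind of plate, 140 x 100 x 28 mm, on the other ledge, but its cut corner is at -x, -y (mirror image), so it cannot go down on the stack. Origin: centre of its underside. Stays on its ledge.
- tape_measure: bystander: tape measure 50 x 76 x 35 mm lying on the bench; origin centre of its underside
- cleaner_bottle: bystander: white dropper bottle 38 x 38 x 86 mm on the bench; origin centre of its underside
- tub_1: bystander: round lidded tub 66 x 66 x 29 mm on the bench; origin centre of its underside
- kapton_roll: bystander: roll of film tape 61 x 61 x 19 mm on the bench; origin centre of its underside
- driver_red: bystander: precision screwdriver 11 x 156 x 11 mm on the bench; origin centre of its underside
- solder_reel: bystander: solder reel 52 x 52 x 40 mm on the bench; origin centre of its underside
There are look-alikes about, which are no part of the job. What is shaped like the plate_match but brown or pink is not meant.

How it is judged (in metres and radians):
At the end, for the whole second after the job is handed in: plate_match rests on the stack with its skirt down round the block below on all sides: its origin within 15 mm of the middle point sideways and 49 to 54.5 mm above the bench (home is 52), level within 0.03 rad, at rest (horizontal distance between plate_match and middle below 0.015 m and height (world z) of plate_match between 0.049 and 0.0545 m and angle between plate_match's own z axis and vertical below 0.03 rad and linear speed of plate_match below 0.01 m/s); the robot touches nothing.
It fails at once if plate_match is lifted more than 30 mm above its ledge (height (world z) of plate_match above 0.09 m).
It fails at once if plate_match is tipped more than 0.3 rad (angle between plate_match's own z axis and vertical above 0.3 rad).
It fails at once if plate_other is shifted by more than 25 mm (distance of plate_other from where it was at the start of the episode above 0.025 m).
It fails at once if a bystander is shifted by more than 30 mm (distance of any of tape_measure, cleaner_bottle, tub_1, kapton_roll, driver_red, solder_reel from where it was at the start of the episode above 0.03 m).
It also fails if it takes over 64 s, if anything falls off the work surface, if the arm or the gripper's body presses on something with over 40 N, if the wrist force passes 120 N, or if a joint passes its speed limit or range.

## Working session

There is one attempt and no reset: what is moved stays moved. The work goes in short steps, Python scripts to look and compute and a tool call to move; the robot and the scene stay as the last step left them, time stands still between calls to the robot, and variables do not carry over. Pictures are saved under pics/ and viewed, and the job is handed in when it is done.

Besides the shell and the picture viewer there is one more tool, called after "Emit:" as name(argument=value, ...), one argument or row to a line, values as JSON. servo_tool: Moves the arm, as the interface text tells. Its arguments: {"type":"object","properties":{"rows":{"type":"array"},"force":{"type":"number"}},"required":["rows"]}

```bash
mkdir -p pics; ls
python3 - <<'E'
from cell import get_obs, read_camera, finger_overhang
import cv2, numpy as np
o=get_obs(); print({k:np.round(v,3).tolist() for k,v in o.items()}, finger_overhang)
for n in ("top","side"):
    p=read_camera(n); cv2.imwrite(f"pics/{n}0.png",p["frame"]); print(n,p["intrinsics"],p["k1"],p["cam_to_world"],p["shot"])
    np.savez(f"{n}0.npz",**{k:v for k,v in p.items()})
E
```

```text
pics
{'time_s': 0.0, 'qpos': [-65.885, 18.439, -4.016, 83.174, 1.294, 78.542, -3.259], 'joint_velocities': [-0.026, 0.04, -0.045, 0.021, -0.145, -0.122, 0.09], 'effort': [-0.0, -49.129, -0.404, -31.252, -0.064, 0.044, 0.0], 'tool_pos': [0.257, 0.596, 0.232], 'tool_rot': [-177.654, 89.89, -110.958], 'force': [-0.072, 0.789, -0.759], 'wrist_torque': [0.019, 0.017, -0.013], 'grip_width': 0.087} 0.011
top [[458.33419441   0.         277.33111223]
 [  0.         458.33419441 212.95464565]
 [  0.           0.           1.        ]] 0.04447667580144501 [[-0.02051592 -0.99186869  0.12560097  0.4352603 ]
 [-0.99971458  0.01881362 -0.0147246  -0.08792167]
 [ 0.01224186 -0.12586721 -0.99197156  1.17406931]
 [ 0.          0.          0.          1.        ]] 1
side [[456.36031008   0.         282.81784977]
 [  0.         456.36031008 223.07160869]
 [  0.           0.           1.        ]] -0.12528471023849805 [[-0.99901318 -0.03828295  0.02251854  0.55953335]
 [-0.04178993  0.63849164 -0.76849335  0.93944728]
 [ 0.0150423  -0.76867603 -0.6394614   0.94264527]
 [ 0.          0.          0.          1.        ]] 2
```

View pics/top0.png

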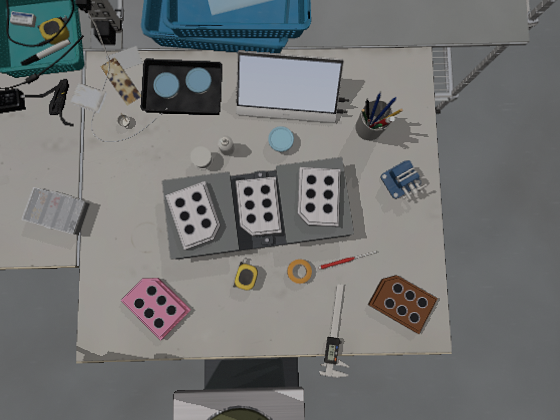

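View pics/side0.png

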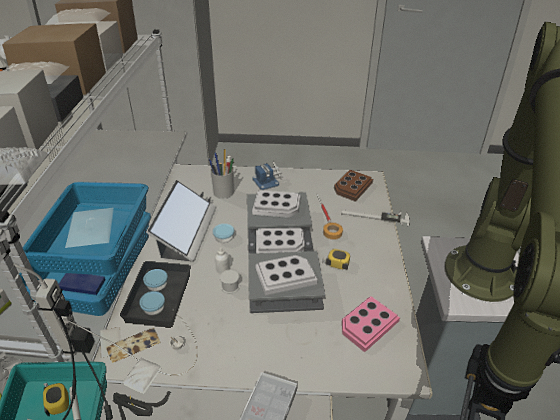

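The top view has +x up and +y left. The station is at about (260,208), with white plates at (193,213), (259,207) and (320,195). I'll zoom in to find the cut corners.

```bash
cat > h.py <<'E'
import numpy as np, cv2
def pix2ray(p,uv):
    K=p["intrinsics"];k1=float(p["k1"])
    uv=np.atleast_2d(np.asarray(uv,float))
    d=np.c_[(uv[:,0]-K[0,2])/K[0,0],(uv[:,1]-K[1,2])/K[1,1]]
    u=d.copy()
    for _ in range(20): u=d/(1+k1*(u**2).sum(1,keepdims=True))
    return np.c_[u,np.ones(len(u))]
def on_z(p,uv,z):
    T=p["cam_to_world"];r=pix2ray(p,uv)@T[:3,:3].T;o=T[:3,3]
    return o+r*((z-o[2])/r[:,2])[:,None]
def by_depth(p,uv):
    uv=np.atleast_2d(uv);T=p["cam_to_world"];r=pix2ray(p,uv)
    z=p["range_z"][uv[:,1].astype(int),uv[:,0].astype(int)]
    return (r*z[:,None])@T[:3,:3].T+T[:3,3]
def proj(p,X):
    T=np.linalg.inv(p["cam_to_world"]);c=np.atleast_2d(X)@T[:3,:3].T+T[:3,3]
    s=c[:,:2]/c[:,2:];s=s*(1+float(p["k1"])*(s**2).sum(1,keepdims=True));K=p["intrinsics"]
    return np.c_[s[:,0]*K[0,0]+K[0,2],s[:,1]*K[1,1]+K[1,2]]
E
python3 - <<'E'
import cv2,numpy as np
from h import *
a=cv2.imread("pics/top0.png")[150:270,155:365]; cv2.imwrite("pics/top0z.png",cv2.resize(a,None,fx=3.8,fy=3.8,interpolation=cv2.INTER_CUBIC))
from cell import *
p=read_camera("top")
for n in ("plate_match","plate_other","station","cleaner_bottle","tub_1","tape_measure","kapton_roll","driver_red","solder_reel"):
    for d in cut_out(n,p)[:4]:
        m=d["pixels"];
        ys,xs=np.nonzero(m);X=by_depth(p,np.c_[xs,ys]);X=X[X[:,2]>-.1]
        print(n,round(d["score"],2),np.round(d["extent"],1),np.round(np.median(X,0),3), np.round(np.percentile(X[:,2],95),3))
E
```

```text
plate_match 0.68 [157.1 307.2  67.9  61.6] [0.359 0.196 0.026] 0.031
plate_match 0.65 [315.5 197.8  45.8  60.3] [ 0.612 -0.204  0.087] 0.091
plate_match 0.61 [401.9 304.2  67.1  56.8] [ 0.355 -0.409  0.027] 0.031
plate_other 0.72 [300.4 271.1  24.9  29.4] [ 0.432 -0.158  0.018] 0.022
plate_other 0.62 [193.7 215.4  52.   68.5] [0.574 0.095 0.087] 0.09
station 0.7 [258.1 207.7 193.5 105.6] [ 0.572 -0.035  0.058] 0.062
cleaner_bottle 0.61 [226.8 145.   20.3  16.4] [0.751 0.02  0.057] 0.075
tub_1 0.88 [281.3 139.8  29.4  26. ] [ 0.774 -0.116  0.026] 0.03
tub_1 0.25 [319.4 197.6  39.5  57.1] [ 0.613 -0.206  0.087] 0.091
kapton_roll 0.84 [300.2 271.9  29.7  25.1] [ 0.434 -0.158  0.018] 0.022
driver_red 0.45 [335.6 265.4  30.1  10.4] [ 0.452 -0.255  0.008] 0.013
solder_reel 0.85 [204.1 157.9  24.2  22.9] [0.725 0.085 0.038] 0.042
```

View pics/top0z.png

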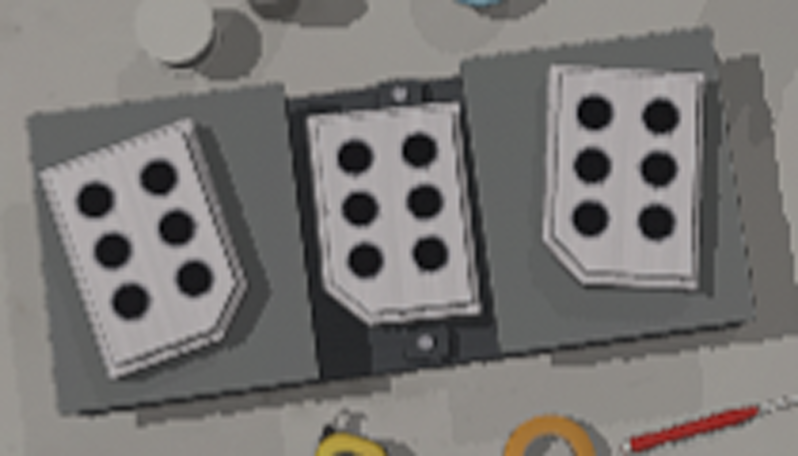

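The stack's cut is at lower left (-x,+y). The right-hand plate on the -y ledge has the same cut, so it is plate_match. The left-hand plate has its cut at lower right and is plate_other. Next I'll measure the poses precisely from the top outlines.

```bash
cat > fit.py <<'E'
import numpy as np, cv2
from scipy.optimize import least_squares
from h import *
def fit_holes(p,cen,z,R=0.075):
    # ortho image at height z, 0.5 mm/px, find dark discs
    s=0.0005;n=int(2*R/s)
    gx,gy=np.meshgrid(cen[0]+(np.arange(n)-n/2)*s,cen[1]+(np.arange(n)-n/2)*s)
    uv=proj(p,np.c_[gx.ravel(),gy.ravel(),np.full(gx.size,z)]).astype(np.float32)
    im=cv2.remap(p["frame"],uv[:,0].reshape(n,n),uv[:,1].reshape(n,n),cv2.INTER_CUBIC)
    return im,s,n
def holes(im,s,n,cen):
    g=cv2.cvtColor(im,cv2.COLOR_BGR2GRAY)
    _,b=cv2.threshold(g,75,255,cv2.THRESH_BINARY_INV)
    k,l,st,c=cv2.connectedComponentsWithStats(b)
    out=[]
    for i in range(1,k):
        a=st[i,4]*s*s
        w,h=st[i,2]*s,st[i,3]*s
        if 0.00008<a<0.0006 and 0.6<w/h<1.6:
            out.append((cen[0]+(c[i,0]-n/2)*s,cen[1]+(c[i,1]-n/2)*s,a*1e6))
    return np.array(out)
E
python3 - <<'E'
from fit import *
p={k:v for k,v in np.load("top0.npz").items()}
for nm,c,z in (("match",(0.612,-0.204),.088),("stack",(0.58,-.05),.060),("other",(.574,.095),.088)):
    im,s,n=fit_holes(p,c,z); cv2.imwrite(f"pics/or_{nm}.png",im)
    H=holes(im,s,n,c); print(nm,np.round(H*1000*np.array([1,1,.001]),1).tolist())
    if len(H)==6:
        m=H[:,:2].mean(0); u,sv,vt=np.linalg.svd(H[:,:2]-m); a=vt[0]*np.sign(vt[0][0]); print(m,np.degrees(np.arctan2(a[1],a[0])))
    X=by_depth(p,proj(p,[[c[0],c[1],z]]).round()); print("depth z",X)
E
python3 - <<'E'
import cv2,numpy as np
cv2.imwrite("pics/or.png",np.hstack([cv2.resize(cv2.imread(f"pics/or_{n}.png"),(266,266)) for n in("match","stack","other")]))
E
```

```text
match [[650.0, -228.8, 383.0], [616.2, -226.3, 381.2], [582.4, -223.8, 382.8], [653.2, -186.8, 380.0], [619.2, -184.5, 384.0], [585.5, -182.1, 375.5]]
[ 0.61773594 -0.20538408] -3.9462980050740954
depth z [[ 0.61160108 -0.2047433   0.08993482]]
stack [[568.4, -80.8, 379.8], [602.3, -77.9, 377.3], [636.2, -74.9, 378.8], [564.8, -39.0, 368.8], [598.5, -36.0, 379.8], [632.3, -33.1, 377.8]]
[ 0.60042288 -0.05696007] 4.9324213682340705
depth z [[ 0.57964575 -0.04983575  0.06053234]]
other [[552.3, 66.6, 372.8], [584.4, 77.7, 371.3], [616.6, 88.9, 374.2], [538.6, 106.2, 374.2], [570.8, 117.5, 369.8], [602.9, 128.5, 375.8]]
[0.57759753 0.09756956] 19.215634467508405
depth z [[0.57368976 0.09380867 0.09065829]]
```

View pics/or.png

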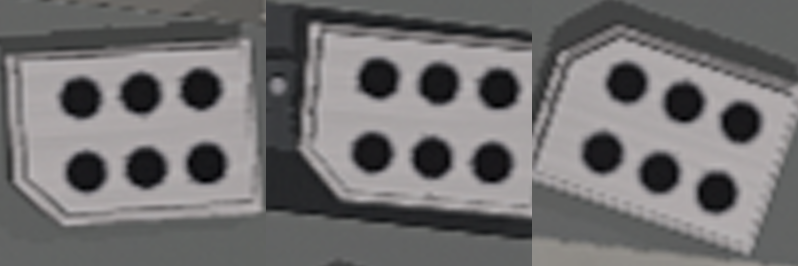

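Run:
```python
from fit import *
p={k:v for k,v in np.load("top0.npz").items()}
ims=[]
for nm,c,z,a in (("match",(0.6177,-0.2054),.088,-3.95),("stack",(0.6004,-.05696),.060,4.93),("other",(.5776,.0976),.088,19.2)):
    a=np.radians(a);s=.0005
    lx,ly=np.meshgrid((np.arange(380)-200)*s,(np.arange(260)-130)*s)
    gx=c[0]+lx*np.cos(a)-ly*np.sin(a);gy=c[1]+lx*np.sin(a)+ly*np.cos(a)
    uv=proj(p,np.c_[gx.ravel(),gy.ravel(),np.full(gx.size,z)]).astype(np.float32)
    im=cv2.remap(p["frame"],uv[:,0].reshape(gx.shape),uv[:,1].reshape(gx.shape),cv2.INTER_CUBIC)
    g=cv2.cvtColor(im,cv2.COLOR_BGR2GRAY).astype(float)
    px=g[125:135].mean(0); py=g[:,200:212].mean(1)  # between rows of holes
    dx=np.diff(cv2.GaussianBlur(px[None],(0,0),2)[0]);dy=np.diff(cv2.GaussianBlur(py[None],(0,0),2)[0])
    def pk(d,o): 
        i=[k for k in range(2,len(d)-2) if abs(d[k])==max(abs(d[k-2:k+3])) and abs(d[k])>2]
        return [(round((k+.5-o)*.5,1),round(d[k],1)) for k in i]
    print(nm,"x",pk(dx,200),"\n y",pk(dy,130))
    ims.append(im)
cv2.imwrite("pics/rot.png",np.vstack(ims))
```

```text
match x [(-79.2, np.float64(-3.2)), (-74.2, np.float64(10.8)), (-69.8, np.float64(-5.1)), (-65.8, np.float64(6.1)), (63.8, np.float64(-8.6)), (84.2, np.float64(5.3))] 
 y [(-58.2, np.float64(-5.3)), (-48.8, np.float64(6.0)), (-44.2, np.float64(10.1)), (-32.2, np.float64(-16.1)), (-10.2, np.float64(16.4)), (9.8, np.float64(-15.1)), (31.8, np.float64(15.5)), (42.2, np.float64(-10.5)), (45.8, np.float64(8.4)), (50.2, np.float64(-9.5))]
stack x [(-80.8, np.float64(-2.9)), (-75.8, np.float64(12.9)), (-71.8, np.float64(-6.8)), (-67.8, np.float64(9.6)), (63.2, np.float64(-11.0)), (81.2, np.float64(9.3))] 
 y [(-56.2, np.float64(-9.6)), (-49.2, np.float64(13.3)), (-43.8, np.float64(10.6)), (-32.2, np.float64(-14.3)), (-9.8, np.float64(16.3)), (9.8, np.float64(-14.4)), (32.2, np.float64(17.0)), (41.8, np.float64(-6.9)), (44.8, np.float64(4.5)), (48.8, np.float64(-13.1)), (60.2, np.float64(8.1))]
other x [(-82.2, np.float64(-4.3)), (-75.8, np.float64(11.8)), (-71.2, np.float64(-7.7)), (-67.2, np.float64(10.0)), (63.8, np.float64(-7.0))] 
 y [(-63.2, np.float64(-4.1)), (-51.2, np.float64(8.1)), (-46.8, np.float64(-5.8)), (-43.2, np.float64(12.0)), (-32.2, np.float64(-14.5)), (-10.8, np.float64(18.4)), (9.8, np.float64(-13.9)), (31.8, np.float64(16.3)), (41.8, np.float64(-2.6)), (47.8, np.float64(-8.5))]
```

View pics/rot.png

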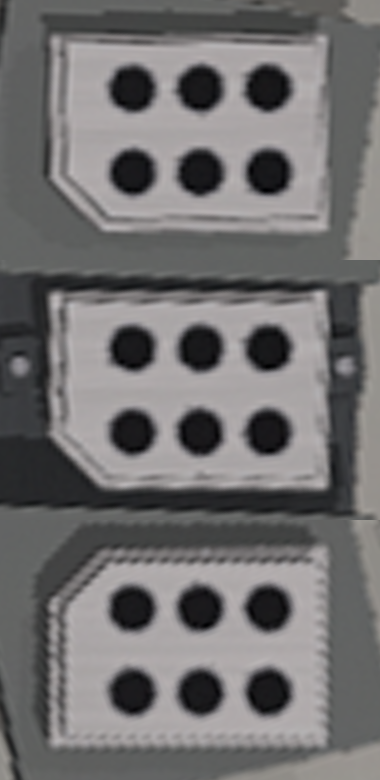

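Run:
```python
from scipy.spatial.transform import Rotation as R
import numpy as np
M=R.from_euler('xyz',[-177.654,89.89,-110.958],degrees=True).as_matrix();print(M.round(3)); print(np.degrees(np.arctan2(M[1,2],M[0,2])))
for c,s in (((.6158,-.2063),-3.95),((.5987,-.0581),4.93)):
    a=np.radians(s); n=np.array([-np.sin(a),np.cos(a)])
    for d in (.05+.0095,.05+.0095+.015): print(np.round(np.array(c)-n*d,4))
```

```text
[[-0.001 -0.918  0.396]
 [-0.002  0.396  0.918]
 [-1.    -0.    -0.002]]
66.69599568129769
[ 0.6117 -0.2657]
[ 0.6107 -0.2806]
[ 0.6038 -0.1174]
[ 0.6051 -0.1323]
```

Emit:
servo_tool(
  rows=[14, -36, 0, -3, 0, 28, -72, 0, -6, 0, 43, -108, 0, -9, 0, 58, -144, 0, -12, 0, 72, -180, 0, -15, 0, 87, -216, 0, -18, 0, 101, -252, 0, -21, 0, 116, -288, 0, -24, 0, 130, -324, 0, -27, 0, 145, -360, 0, -30, 0],
)

```text
time_s: 1.43
tool_pos: [0.4025, 0.2352, 0.234]
tool_rot: [16.7, 89.9, 53.3]
force: [1.5, -0.1, 1.1]
grip_width: 0.0871
```

Emit:
servo_tool(
  rows=[14, -36, 0, -3, 0, 28, -72, 0, -6, 0, 43, -108, 0, -9, 0, 58, -144, 0, -12, 0, 72, -180, 0, -15, 0, 87, -216, 0, -18, 0, 101, -252, 0, -21, 0, 116, -288, 0, -24, 0, 130, -324, 0, -27, 0, 145, -360, 0, -30, 0],
)

```text
time_s: 2.27
tool_pos: [0.5476, -0.1248, 0.2341]
tool_rot: [9.1, 89.9, 15.6]
force: [1.3, 1.2, -0.4]
grip_width: 0.0873
```

Emit:
servo_tool(
  rows=[13, -33, 0, -2.5, 0, 26, -66, 0, -5, 0, 39, -99, 0, -7.5, 0, 52, -132, 0, -10, 0, 63, -165, 0, -10.7, 0, 63, -165, -40, -10.7, 0, 63, -165, -80, -10.7, 0, 63, -165, -120, -10.7, 0, 63, -165, -140, -10.7, 0, 63, -165, -140, -10.7, 0],
)

```text
time_s: 3.1
tool_pos: [0.6068, -0.2858, 0.0874]
tool_rot: [162.6, 89.4, 158.6]
force: [-0.9, 0.7, -0.6]
grip_width: 0.0872
```

Run:
```python
from cell import *
import cv2,numpy as np
from h import *
from scipy.spatial.transform import Rotation as R
o=get_obs(); M=R.from_euler('xyz',o["tool_rot"],degrees=True).as_matrix();print(o["tool_pos"],np.degrees(np.arctan2(M[1,2],M[0,2])),M[:,0])
for n in ("top","side"):
    p=read_camera(n); cv2.imwrite(f"pics/{n}1.png",p["frame"])
    uv=proj(p,[[.6158,-.2063,.088]])[0]; x,y=uv.astype(int)
    x0=max(0,min(x-100,360));y0=max(0,min(y-75,270))
    cv2.imwrite(f"pics/{n}1z.png",cv2.resize(p["frame"][y0:y0+150,x0:x0+200],None,fx=3.5,fy=3.5))
```

```text
[ 0.60682765 -0.28576371  0.08738669] -3.9920012364858666 [-0.00958019  0.00374529 -0.99994709]
```

View pics/top1z.png

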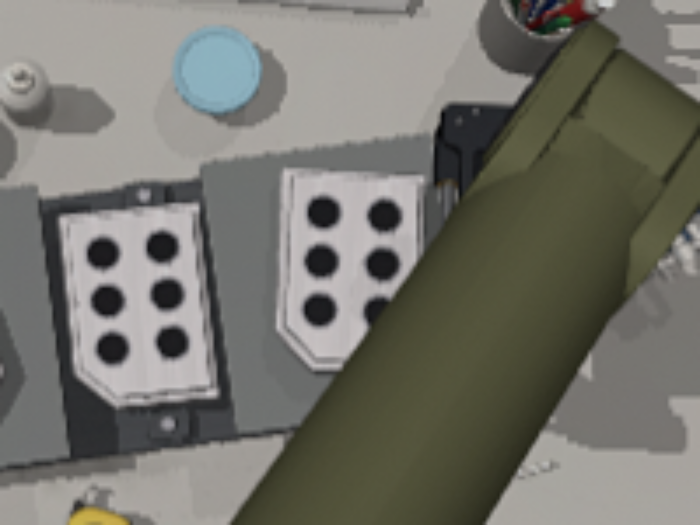

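View pics/side1z.png

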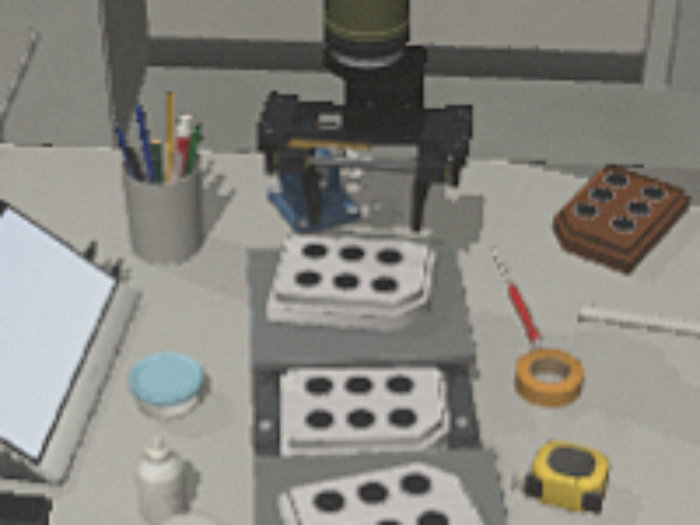

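The gripper is behind the plate with its fingers on the -y side at about (410,200) in the side crop. Nothing has been touched so far. Next I'll lower it and make contact.

Emit:
servo_tool(
  rows=[1, 0, -9, 0, 0, 1, 0, -17, 0, 0, 1, 0, -17, 0, 0, 1, 5, -17, 0, 0, 1, 10, -17, 0, 0, 1, 15, -17, 0, 0, 1, 18, -17, 0, 0, 1, 21, -17, 0, 0],
)

```text
time_s: 3.87
tool_pos: [0.6116, -0.2661, 0.0769]
tool_rot: [16.9, 90.0, 12.9]
force: [0.7, -0.6, -0.8]
grip_width: 0.0867
```

Emit:
servo_tool(
  rows=[0, 3, 0, 0, 0, 0, 6, 0, 0, 0, 0, 9, 0, 0, 0, 0, 12, 0, 0, 0, 0, 15, 0, 0, 0],
)

```text
time_s: 4.28
tool_pos: [0.6112, -0.2527, 0.0769]
tool_rot: [-62.1, 89.9, -66.2]
force: [0.4, -2.3, -0.2]
grip_width: 0.0869
```

```bash
cat > loc.py <<'E'
from cell import *
from fit import *
from scipy.spatial.transform import Rotation as R
import sys
o=get_obs(); M=R.from_euler('xyz',o["tool_rot"],degrees=True).as_matrix();print(o["time_s"],np.round(o["tool_pos"],4),"jaw",np.degrees(np.arctan2(M[1,2],M[0,2])).round(2),"F",np.round(o["force"],1))
tag=sys.argv[1]; c=(float(sys.argv[2]),float(sys.argv[3])); z=float(sys.argv[4])
for nm in ("top","side"):
    p=read_camera(nm); cv2.imwrite(f"pics/{nm}{tag}.png",p["frame"])
    x,y=proj(p,[[c[0],c[1],.08]])[0].astype(int);x0=max(0,min(x-100,360));y0=max(0,min(y-75,270))
    cv2.imwrite(f"pics/{nm}{tag}z.png",cv2.resize(p["frame"][y0:y0+150,x0:x0+200],None,fx=3.5,fy=3.5,interpolation=cv2.INTER_CUBIC))
    for cc,zz,l in ((c,z,"plate"),):
        im,s,n=fit_holes(p,cc,zz,.07); H=holes(im,s,n,cc)
        cv2.imwrite(f"pics/or_{nm}{tag}.png",im)
        if len(H)==0: print(nm,"none"); continue
        print(nm,l,np.round(H[:,:2]*1000,1).tolist())
        if len(H)==6:
            m=H[:,:2].mean(0); vt=np.linalg.svd(H[:,:2]-m)[2]; a=vt[0]*np.sign(vt[0][0]); print("  mean",m.round(4),"yaw",np.degrees(np.arctan2(a[1],a[0])).round(2))
E
python3 loc.py 2 .612 -.19 .088
```

```text
4.2833 [ 0.6112 -0.2527  0.0769] jaw -4.05 F [ 0.4 -2.3 -0.2]
top plate [[652.7, -174.6], [618.7, -172.3]]
side plate [[560.0, -245.0], [659.0, -251.2], [650.0, -214.2], [616.0, -212.2], [582.0, -209.5], [653.1, -172.5], [619.1, -170.1], [585.1, -167.6]]
```

View pics/side2z.png

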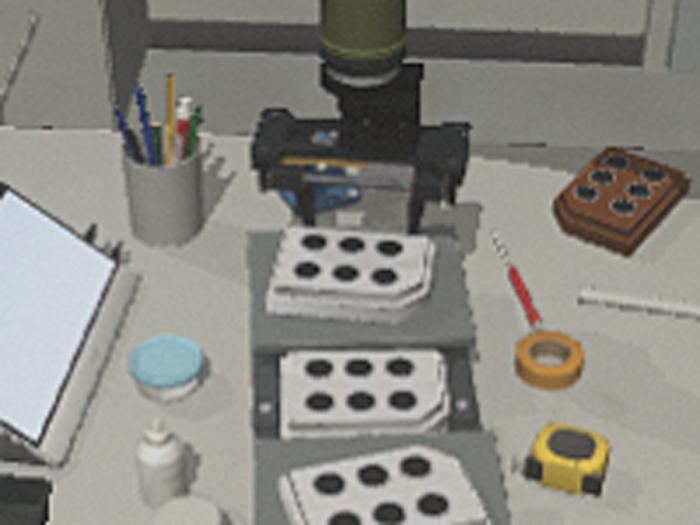

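Emit:
servo_tool(
  rows=[0, 6, 0, 1, 0, 0, 13, 0, 2.2, 0, -0.5, 20, 0, 3.4, 0, -0.5, 27, 0, 4.6, 0, -1, 34, 0, 5.8, 0, -1, 41, 0, 7, 0, -1, 48, 0, 8.2, 0, -1.5, 54, 0, 9, 0, -1.5, 58, 0, 9, 0, -1.5, 61, 0, 9, 0],
)

```text
time_s: 5.22
tool_pos: [0.6095, -0.1905, 0.0766]
tool_rot: [-175.4, 90.0, -170.4]
force: [0.0, -4.0, 1.7]
grip_width: 0.0869
```

```bash
python3 loc.py 3 .607 -.130 .088
python3 - <<'E'
from cell import *
from fit import *
for n in ("side","top"):
    p=read_camera(n)
    c=(.60,-.055)
    im,s,N=fit_holes(p,c,.06,.075);print(n,np.round(holes(im,s,N,c)[:,:2]*1000,1).tolist())
E
```

```text
5.2167 [ 0.6095 -0.1905  0.0766] jaw 5.03 F [ 0.  -4.   1.7]
top plate [[638.1, -106.6], [564.7, -77.8], [597.6, -74.8]]
side plate [[558.6, -189.6], [656.9, -185.8], [574.2, -152.9], [608.2, -149.5], [642.0, -146.5], [570.4, -110.6], [604.4, -107.7], [638.3, -104.8]]
side [[564.7, -38.0], [598.8, -34.8], [632.6, -31.8]]
top [[643.3, -106.3], [567.8, -77.2], [564.8, -39.0], [598.5, -36.0], [632.4, -33.1]]
```

View pics/side3z.png

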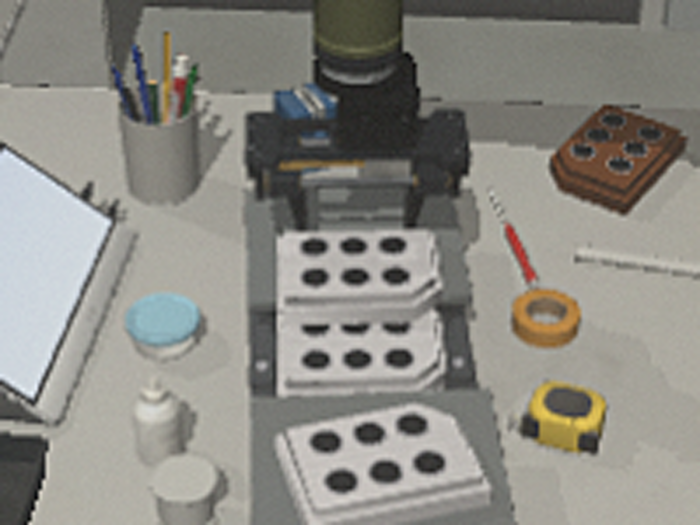

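View pics/top3z.png

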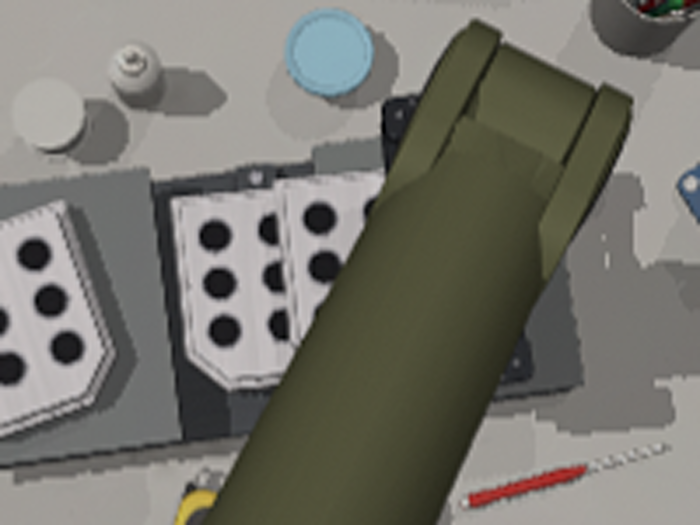

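Both cameras agree on the remaining move: about (-5.7, +73) mm with the yaw already matched. I'll push to just short of the fit.

Emit:
servo_tool(
  rows=[-0.5, 7, 0, 0, 0, -1, 14, 0, 0, 0, -1.6, 21, 0, 0, 0, -2.2, 28, 0, 0, 0, -2.8, 35, 0, 0, 0, -3.3, 42, 0, 0, 0, -3.8, 49, 0, 0, 0, -4.2, 54, 0, 0, 0, -4.5, 58, 0, 0, 0, -4.7, 60, 0, 0, 0],
)

```text
time_s: 6.25
tool_pos: [0.6051, -0.1301, 0.0766]
tool_rot: [61.6, 90.0, 66.6]
force: [0.7, -1.5, -0.9]
grip_width: 0.0871
```

```bash
python3 loc.py 4 .600 -.070 .088
```

```text
6.25 [ 0.6051 -0.1301  0.0766] jaw 5.04 F [ 0.7 -1.5 -0.9]
top none
side plate [[554.3, -129.7], [651.9, -125.5], [569.9, -92.5], [604.0, -89.4], [637.5, -86.7], [566.1, -50.7], [600.1, -47.8], [634.0, -44.6]]
```

View pics/side4z.png

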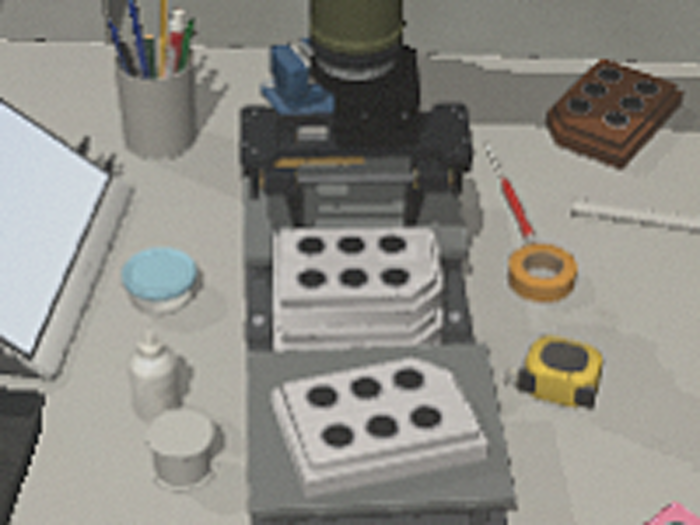

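The plate is tracking well, level at about (355,265) in the side crop, with 12.8 mm to go in y and -1.4 mm in x. I'll continue slowly and watch the force.

Emit:
servo_tool(
  rows=[-0.2, 2, 0, 0, 0, -0.4, 4, 0, 0, 0, -0.7, 6, 0, 0, 0, -0.9, 8, 0, 0, 0, -1.1, 10, 0, 0, 0, -1.3, 11, 0, 0, 0, -1.4, 12, 0, 0, 0, -1.4, 13, 0, 0, 0],
)

```text
time_s: 7.02
tool_pos: [0.6036, -0.118, 0.0766]
tool_rot: [-90.1, 90.0, -85.1]
force: [-0.1, -2.6, -1.0]
grip_width: 0.0867
```

```bash
python3 loc.py 5 .600 -.060 .084; python3 -c "
import cv2
a=cv2.imread('pics/side5.png');cv2.imwrite('pics/side5y.png',cv2.resize(a[200:300,230:340],None,fx=6,fy=6,interpolation=cv2.INTER_CUBIC))"
```

```text
7.0167 [ 0.6036 -0.118   0.0766] jaw 5.0 F [-0.1 -2.6 -1. ]
top none
side plate [[553.3, -117.0], [568.5, -75.7], [602.3, -72.8], [635.8, -69.7], [564.9, -34.1], [598.7, -31.1], [632.3, -28.4]]
```

View pics/side5y.png

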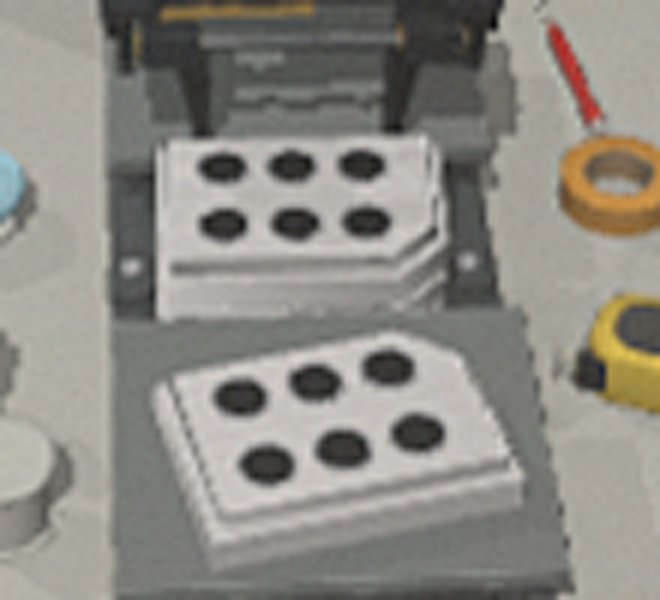

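Emit:
servo_tool(
  rows=[-0.1, 1, 0, 0, 0, -0.2, 2, 0, 0, 0, -0.2, 3, 0, 0, 0, -0.2, 3, 0, 0, 0],
)

```text
time_s: 7.45
tool_pos: [0.6033, -0.1151, 0.0766]
tool_rot: [-106.5, 90.0, -101.5]
force: [0.7, -2.7, -0.6]
grip_width: 0.0871
```

```bash
cat > zc.py <<'E'
from cell import *
from h import *
import sys
o=get_obs();print(o["time_s"],np.round(o["tool_pos"],4),np.round(o["force"],1))
p=read_camera("side")
# depth plane of the plate top
c=np.array([float(sys.argv[1]),float(sys.argv[2])]);z0=float(sys.argv[3])
a=np.radians(5);
lx,ly=np.meshgrid(np.linspace(-.055,.055,60),np.linspace(-.035,.035,40)) 
g=np.c_[c[0]+lx.ravel()*np.cos(a)-ly.ravel()*np.sin(a),c[1]+lx.ravel()*np.sin(a)+ly.ravel()*np.cos(a),np.full(lx.size,z0)]
X=by_depth(p,proj(p,g).round());X=X[abs(X[:,2]-z0)<.02]
A=np.c_[X[:,:2]-c,np.ones(len(X))];r,_,_,_=np.linalg.lstsq(A,X[:,2],rcond=None);e=X[:,2]-A@r
k=abs(e)<.003;r=np.linalg.lstsq(A[k],X[k,2],rcond=None)[0]
print("n",k.sum(),"tilt dz/dx,dz/dy",r[:2].round(4),"z centre",r[2].round(4),"std",e[k].std().round(4))
E
python3 zc.py .599 -.058 .088;python3 loc.py 6 .600 -.060 .088;python3 -c "
import cv2
a=cv2.imread('pics/side6.png');cv2.imwrite('pics/side6y.png',cv2.resize(a[200:300,230:340],None,fx=6,fy=6,interpolation=cv2.INTER_CUBIC))"
```

```text
7.45 [ 0.6033 -0.1151  0.0766] [ 0.7 -2.7 -0.6]
n 1964 tilt dz/dx,dz/dy [0.0033 0.0149] z centre 0.079 std 0.0014
7.5 [ 0.6033 -0.1151  0.0766] jaw 4.99 F [-0.6 -2.4 -0.1]
top none
side plate [[568.5, -68.4], [602.0, -65.4], [635.4, -62.3], [564.8, -26.8], [598.3, -23.9], [631.9, -21.1]]
  mean [ 0.6002 -0.0446] yaw 5.12
```

View pics/side6y.png

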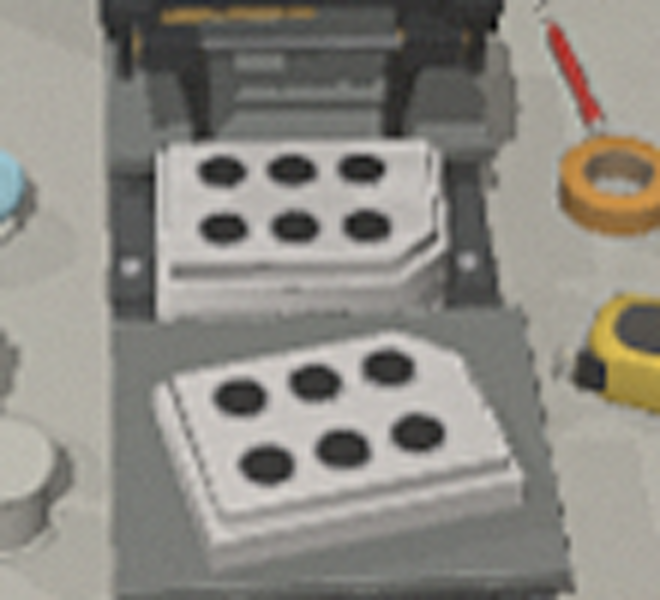

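The plate's top is now at about 79–80 mm, so it has dropped the 8 mm. I'll back off along -y, raise the arm clear, and then check height and tilt, with plate_other as the level reference.

Emit:
servo_tool(
  rows=[0.5, -5, 0, 0, 0, 1, -12, 0, 0, 0, 2, -20, 0, 0, 0, 2, -20, 30, 0, 0, 2, -30, 70, 0, 0, 2, -50, 110, 0, 0, 2, -85, 140, 0, 0, 2, -120, 160, 0, 0, 2, -150, 160, 0, 0, 2, -150, 160, 0, 0],
)

```text
time_s: 8.43
tool_pos: [0.6031, -0.2761, 0.2397]
tool_rot: [-72.0, 89.5, -67.6]
force: [-2.1, -1.2, -0.9]
grip_width: 0.087
```

Emit:
servo_tool(
  rows=[-10, -30, 0, 0, 0, -20, -60, 0, 0, 0, -30, -90, 0, 0, 0, -40, -120, 0, 0, 0, -40, -120, 0, 0, 0, -40, -120, 0, 0, 0],
)

```text
time_s: 8.93
tool_pos: [0.563, -0.3884, 0.2363]
tool_rot: [-145.7, 89.9, -141.1]
force: [-0.7, -0.3, 0.0]
grip_width: 0.0871
```

```bash
python3 zc.py .599 -.058 .080; python3 zc.py .577 .097 .088; python3 loc.py 7 .599 -.058 .080; sed -i 's/"side"/sys.argv[4] if len(sys.argv)>4 else "side"/' zc.py; python3 zc.py .599 -.058 .080 top;python3 zc.py .577 .097 .088 top
```

```text
8.9333 [ 0.563  -0.3884  0.2363] [-0.7 -0.3  0. ]
n 2132 tilt dz/dx,dz/dy [0.0048 0.0175] z centre 0.0792 std 0.0015
8.9833 [ 0.5647 -0.386   0.2362] [-0.2  0.3 -0.1]
n 2171 tilt dz/dx,dz/dy [-0.0016  0.0411] z centre 0.0878 std 0.0013
9.0333 [ 0.5657 -0.3845  0.2361] jaw 5.0 F [1.3 1.2 0.2]
top plate [[568.3, -78.9], [602.2, -75.8], [635.9, -72.8], [564.7, -37.0], [598.5, -34.0], [632.3, -31.1]]
  mean [ 0.6003 -0.0549] yaw 5.14
side plate [[568.5, -77.8], [602.4, -74.7], [636.2, -71.6], [564.8, -35.7], [598.7, -32.9], [632.6, -30.0]]
  mean [ 0.6005 -0.0538] yaw 5.07
9.1333 [ 0.5665 -0.3834  0.2363] [-0.  -0.4  0.1]
n 1992 tilt dz/dx,dz/dy [-0.0003 -0.001 ] z centre 0.0793 std 0.0015
9.1833 [ 0.5665 -0.3833  0.2363] [ 0.  -0.1 -0.3]
n 1981 tilt dz/dx,dz/dy [-0.0038 -0.0076] z centre 0.0873 std 0.0015
```

View pics/side7z.png

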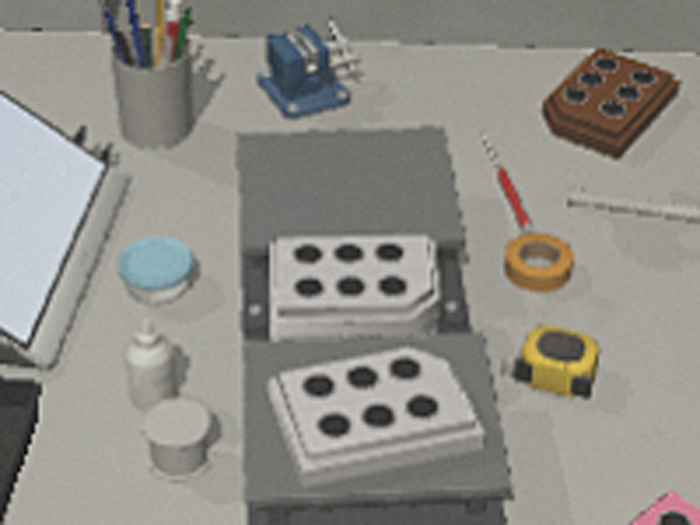

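View pics/top7z.png

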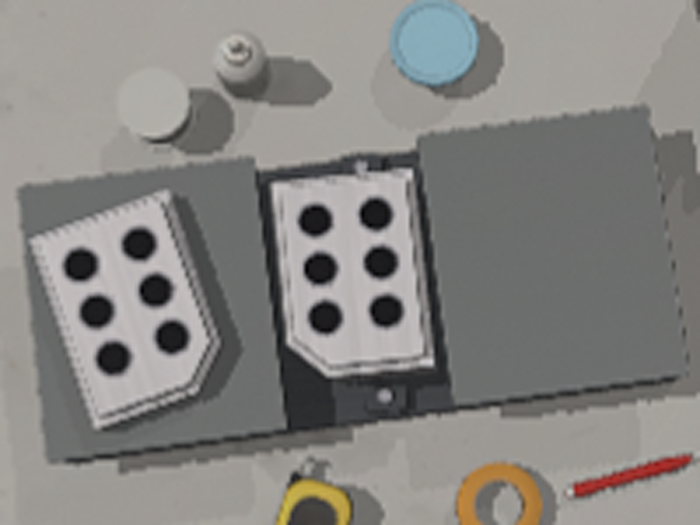

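The plate is home. Its top is 8.0–8.6 mm below plate_other's, level, and its holes are within about 2 mm of where the stack's were. Plate_other and the bystanders look unmoved, and the robot is clear. I'm handing it in.

```bash
python3 -c "
from cell import *
o=get_obs();print(o['joint_velocities'],o['tool_pos']);print(sign_off())"
```

```text
[ 0.02705462  0.0128528   0.24060116 -0.02500392  0.21508413  0.07006629
 -0.06300853] [ 0.56639457 -0.38347269  0.23643587]
the job is handed in; nothing more can be done
None
```

The matching plate is on the stack with its skirt down, and the job is handed in at about 9 s of the 64 s allowed; `sign_off()` gave no verdict. The matching plate was the one on the -y ledge. I pushed its long side with both open fingertips, turned it about 9° to the stack's yaw on the way, and slid it across until it dropped. Then I backed the arm off.

**Last checks:**
- **Height:** the plate's top is 8.0 mm (top camera) to 8.6 mm (side camera) lower than plate_other's, so it sits at about 52 mm, which is home.
- **Level:** the top camera's depth shows a tilt of about 0.001 rad. The side camera read 0.018 rad in y, but it also read 0.041 rad on plate_other, which is lying flat on its ledge, so I put that down to side-camera error.
- **Position:** its hole pattern is about 2 mm in +y from where the stack's was, within the skirt's play, and its yaw matches to about 0.2°.
- **Forces:** wrist forces in the readings stayed at about 4 N or less.
- **Surroundings:** plate_other and the bystanders look unmoved in both pictures. I did not measure each of them again at the end.

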